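Seat the taper-shank specimen holder in its pedestal

TASK

Take the specimen holder with the tapered shank (the one with the round head) out of the storage rack, put its shank into the socket of the round pedestal, and push or tap it down until it is fully home, its collar flat on the socket's rim, so that friction alone holds it. Leave the other holder, with the straight shank and square head, in the rack.

Things in the scene. Friction and masses are not known exactly. Their poses are not given: they have to be found in the camera images.
- taper_holder: Holder to seat: plain metal, loose, upright, 0.08 kg. Round knurled head 30 mm wide, 6 to 42 mm above the origin, with a flat top (grasp the head from above); dark collar 54 mm wide, 0 to 6 mm; tapered shank below, 28 mm wide at the collar, 12 mm at the tip, 40 mm long. Origin: centre of the collar's underside, z up. Starts hanging by its collar in either hole of the rack.
- straight_holder: The other holder, to be left alone: same height and metal, but a square head 26 mm wide, a collar 46 mm wide and a straight shank 12 mm wide, 40 mm long. Origin: centre of the collar's underside, z up. It hangs in the rack's other hole.
- rack: Fixed aluminium storage rack, open front and back: plate 70 mm (its x) by 190 mm (its y), top 64 mm above the worktop, on end panels. Two plain through holes of 34 mm diameter at y = +60 and -60 mm; a holder lifts straight out, at least 45 mm to clear the plate. Origin: centre of the underside, on the worktop.
- pedestal: Fixed pedestal: round grey foot 110 mm wide, 20 mm high, with an upright steel tube, 54 mm outside, 44 mm inside, rim 80 mm above the worktop, lined with four white sprung jaws: a funnel 38 mm wide at the top, then a taper that matches the tapered shank. A tip within 8 mm of the axis finds its way in. Origin: centre of the underside, on the worktop.
- socket_mouth (a point): Centre of the tube's rim, z up. Let go in the socket, the taper holder first stands with its collar about 8 to 10 mm above the rim; a downward push growing to about 5 to 15 N, on the head's flat top or while gripping the head, brings the collar onto the rim, and the jaws' friction holds it. Fully home, its origin is at this point and its head's top 42 mm above.
Mind the look-alikes: they are no part of the job. Leave any blue or pink look-alike of the taper_holder alone.

How it is judged (in metres and radians):
At the end, for the whole second after the job is handed in: The taper holder stands at rest and released in the socket, upright within 10 degrees, centred within 10 mm, its collar's underside no more than 4 mm above the rim (z of taper_holder in the frame of socket_mouth between -0.005 and 0.004 m and horizontal distance between taper_holder and socket_mouth below 0.01 m and angle between taper_holder's own z axis and vertical below 0.17 rad and linear speed of taper_holder below 0.02 m/s); the robot touches nothing.
It fails at once if the straight-shank holder is moved more than 30 mm (distance of straight_holder from where it was at the start of the episode above 0.03 m).
It also fails if it takes over 46 s, if anything falls off the work surface, if the arm or the gripper's body presses on something with over 40 N, if the wrist force passes 120 N, or if a joint passes its speed limit or range.

ROBOT

A 6-joint arm with a two-finger parallel gripper is mounted at the origin on a cart in front of the work surface, level with it; the furniture and walls round the work are solid. World frame = base frame: x ahead of the robot, y to its left, z up, the work surface at z = 0. Lengths are in mm, angles in rad, forces in N, time in s.
With the tool pointing down it reaches from about 300 to 775 mm from the base axis. Payload 14.6 kg.
Tool frame: the origin (TCP) lies between the finger pads; the fingertips stand 19 mm ahead of it and the grasp point (between the pads) is the TCP; z points along the fingers, y is the line along which they close (so a half turn about z gives the same grasp; the last joint's range is limited). The gripper opens to 94 mm and grips with 3 to 60 N. Pads are 16 mm wide; open, the fingers measure 119 mm over their backs; the gripper's body (75 mm by 177 mm) begins 78 mm behind the grasp point.
Start: joints at [1.216, 0.3, 1.521, -0, 1.321, -0.067], TCP at [156.111, 527.37, 224.446] pointing down, gripper open.
Joint ranges: [-3.03, 3.03], [-0.79, 2.21], [0.23, 2.52], [-1.04, 4.18], [0, 3.07], [-2.55, 2.55]. Speed limits (rad/s): [2.22, 2.22, 2.57, 3.14, 3.14, 3.14].

INTERFACE

Orientations are given as [roll, pitch, yaw] about the fixed x, y, z axes, in that order (R = Rz(yaw) Ry(pitch) Rx(roll)).
In Python, from cell import monitor, imaging, job, find_in, trace gives the robot as it stands. The module is installed in compiled form; this text tells all that it offers.
- The arm moves only by the tool arm_command, never from a script. Its argument "steps" is a list of rows, each a list of 5 numbers: the opening, from 0 (shut) to 1 (fully open), then the shift along the tool's x, y, z in mm, then the turn about the tool's z in degrees. In form: [[gripper, dx, dy, dz, turn], ...]. A call has 1 to 20 rows; each row is the pose to reach, as a shift and turn from the pose commanded when the call began, along the tool's axes at that moment; what a row does not reach only later rows make up. A row lasts 1/8 s, in which the tool goes at most 62.5 mm and 10.7 degrees, less where a joint would pass 70% of its speed; a pose out of reach is approached as far as the arm can. A call with a gripper value outside its range is refused whole. The fingers move at their own pace and stop on an object; "force" is the grip in N (left out, the last holds). Time passes only in rows, so rows that repeat a pose let the fingers close. It gives the time, the measured TCP pose, the force, the opening and the grip force at its end, in the units of the state.
- monitor.read_state(): the state, without advancing time (a new reading comes with each control period).
- imaging.camera(name): name is "scene" or "top" or "wrist"; returns a dict with "img" (420x560x3 uint8, red, green, blue), "mtx" (3x3 intrinsics, pixels), "D" ([k1, k2, p1, p2, k3] as OpenCV has them; the pictures are not rectified), "view" (4x4, takes a point from world to camera coordinates). Camera axes: x right, y down, z forward; pixel columns grow to the right and rows downward; lengths in mm; the calibration is good to about 2 mm. A picture is of the moment at which its call begins. There is no depth.
- job.sign_off(): hands the job in; it is judged then, once.
Trained networks look in a picture, given as the dict that the camera call returned (one of the last four; its "shot" number tells which), for a name from the list of things; names that differ only in an ending like _2 or _b are one class to them, and where a whole thing is asked for, a point or a joint stands for the part that bears it (a point fixed in the world has none). Each returns a list of dicts, best first, with "p" (0 to 1); they miss things now and then, are a little off and sometimes report something else, mostly with a low value. They report only what shows in the picture. A call takes as long as a camera call. They do not tell look-alikes from the thing itself.
- find_in(picture, target): "rect" ([centre column, centre row, width, height] in pixels, round what is visible of it).
- trace(picture, target): "region" (420x560 bool, what is visible of it) and "rect" ([centre column, centre row, width, height] in pixels, round what is visible of it).
The state is a dict: "clock": time; "joints": joint angles; "qd": joint speeds; "effort": joint torques, N m; "eef_pos": TCP position; "eef_rot": TCP orientation; "wrist_force": force on the tool from outside, world axes, zero at the start; "moment": the same for the moment, N m; "finger_gap": finger opening in mm; "finger_force": force on a finger pad.
Only numpy, scipy, OpenCV 4.12 (cv2) and the standard library are available. Lean on these libraries where they do the work, as an engineer would, in place of code of your own. Each camera call takes 0.05 s, during which the arm holds its last target. There are 200 camera calls.

## Working session

There is one attempt and no reset: what is moved stays moved. The work goes in short steps, Python scripts to look and compute and a tool call to move; the robot and the scene stay as the last step left them, time stands still between calls to the robot, and variables do not carry over. Pictures are saved under pics/ and viewed, at most 10 in all, crops included, and the job is handed in when it is done.

Besides the shell and the picture viewer there is one more tool, called in YAML: its name, and indented under it one key for each argument. arm_command: Moves the arm, as the interface text tells. Its arguments: {"type":"object","properties":{"steps":{"type":"array","items":{"type":"array","items":{"type":"number"}}},"force":{"type":"number"}},"required":["steps"]}

```bash
mkdir -p pics; cat > h.py <<'E'
import numpy as np, cv2
from cell import monitor, imaging, job, find_in, trace
def ray(c,u,v):
    n=cv2.undistortPoints(np.array([[[u,v]]],float),c["mtx"],np.array(c["D"],float))[0,0]
    V=np.array(c["view"]);R=V[:3,:3];o=-R.T@V[:3,3]
    return o,R.T@np.array([n[0],n[1],1])
def at_z(c,u,v,z):
    o,d=ray(c,u,v);return (o+d*(z-o[2])/d[2]).round(1)
def proj(c,p):
    V=np.array(c["view"]);r=cv2.Rodrigues(V[:3,:3])[0]
    return cv2.projectPoints(np.array([p],float),r,V[:3,3],c["mtx"],np.array(c["D"],float))[0].ravel().round(1)
E
python3 - <<'E'
from h import *
s=monitor.read_state();print(s["clock"],s["eef_pos"],s["eef_rot"],s["wrist_force"])
ims=[]
for n in("scene","top"):
    c=imaging.camera(n);cv2.imwrite(f"pics/{n}.png",c["img"][:,:,::-1])
    for t in("taper_holder","straight_holder","rack","pedestal"):
        for r in find_in(c,t)[:4]:
            q=r["rect"];print(n,t,round(r["p"],2),np.round(q,0),at_z(c,q[0],q[1],{"taper_holder":85,"straight_holder":85,"rack":60,"pedestal":60}[t]))
E
```

```text
0.0 [156.02486235 527.15061494 223.87726767] [-3.14039502e+00 -7.46903446e-05  2.85380294e+00] [-0.57913357 -0.13534958  0.63185433]
scene taper_holder 0.74 [298. 221.  21.  32.] [487.9 -47.9  85. ]
scene taper_holder 0.67 [262. 233.  25.  35.] [395.5 -28.   85. ]
scene taper_holder 0.63 [246. 202.  18.  22.] [466.  101.2  85. ]
scene straight_holder 0.63 [210. 187.  20.  16.] [454.  221.2  85. ]
scene straight_holder 0.5 [335. 277.  47.  53.] [ 385.9 -237.5   85. ]
scene rack 0.93 [227. 215.  73.  53.] [420.9 118.6  60. ]
scene pedestal 0.79 [335. 273.  53.  54.] [ 423.3 -208.4   60. ]
top taper_holder 0.95 [300. 238.  22.  24.] [434.   18.2  85. ]
top taper_holder 0.87 [305. 195.  27.  21.] [536.1   4.7  85. ]
top taper_holder 0.56 [259. 226.  25.  20.] [465.2 115.3  85. ]
top straight_holder 0.62 [210. 233.  22.  20.] [450.4 230.5  85. ]
top rack 0.73 [236. 227.  84.  41.] [464.3 171.   60. ]
top pedestal 0.68 [381. 226.  43.  39.] [ 457.  -177.1   60. ]
```

View pics/scene.png

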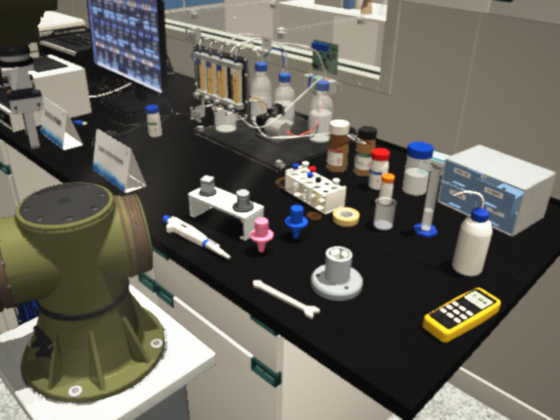

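View pics/top.png

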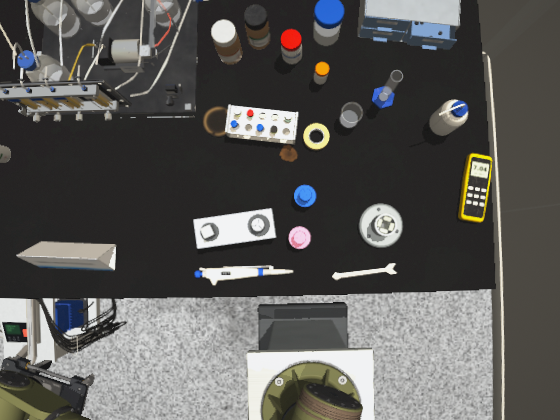

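The scene picture shows the rack at (227,215), the pedestal at (335,275), and the pink (262,233) and blue (297,221) look-alikes standing loose. In the top picture the candidates are rack left (209,232), which looks square; rack right (259,225), which looks round and has the wide dark collar; pink (300,238); and blue (305,196). Rack right fits the description, so I'll confirm it with one crop.

```bash
python3 - <<'E'
from h import *
c=imaging.camera("top")
a=c["img"][200:260,185:280];b=c["img"][195:255,345:420]
im=np.hstack([cv2.resize(x,None,fx=4,fy=4,interpolation=2) for x in (a,b)])
cv2.imwrite("pics/crop1.png",im[:,:,::-1])
for t in("taper_holder","straight_holder","pedestal","rack"):
    for r in trace(c,t)[:4]: 
        m=r["region"];ys,xs=np.nonzero(m);print(t,round(r["p"],2),np.round(r["rect"],1),xs.mean(),ys.mean())
print(at_z(c,259,224.5,106),at_z(c,259,225.5,70),at_z(c,209,232,106),at_z(c,385,225,80),at_z(c,381,226,20))
E
```

```text
taper_holder 0.92 [300.9 239.   20.6  22.8] 299.08310991957103 236.60053619302948
taper_holder 0.68 [260.2 226.   27.2  21. ] 258.3554502369668 224.6042654028436
taper_holder 0.62 [307.  195.6  25.3  22.1] 304.42283950617286 195.65432098765433
straight_holder 0.54 [209.3 233.1  19.3  18.9] 208.7809187279152 230.80212014134275
pedestal 0.85 [378.9 226.2  44.5  39.6] 379.7138945927447 225.20123203285422
rack 0.55 [235.3 229.6  84.1  39.6] 233.28007290400973 227.7636695018226
[467.6 113.5 106. ] [466.3 115.8  70. ] [453.  230.2 106. ] [ 459.9 -182.8   80. ] [ 459.  -184.2   20. ]
```

View pics/crop1.png

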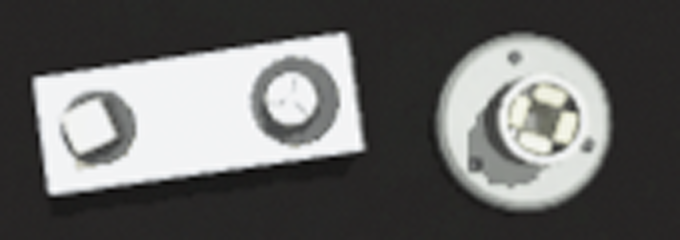

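The crop shows a square head at left, px (207,231), and a round head with its wide dark collar at right, px (258,224.5). The socket mouth is at px (385.5,225). So the target is the right-hand rack holder, at about (467,116), and the socket is at about (460,-184). I'll move above the holder and look from close by.

```bash
cat >> h.py <<'E'
from scipy.spatial.transform import Rotation as Ro
def to(p):
    s=monitor.read_state();R=Ro.from_euler("xyz",s["eef_rot"]).as_matrix()
    return (R.T@(np.array(p)-s["eef_pos"])).round(1)
E
python3 -c "
from h import *
print(to([467,116,190]))"
```

```text
[-414.9 -306.2   34.5]
```

arm_command:
  steps:
    - [1,-415,-306,34,0]
    - [1,-415,-306,34,0]
    - [1,-415,-306,34,0]
    - [1,-415,-306,34,0]
    - [1,-415,-306,34,0]
    - [1,-415,-306,34,0]
    - [1,-415,-306,34,0]
    - [1,-415,-306,34,0]
    - [1,-415,-306,34,0]
    - [1,-415,-306,34,0]
    - [1,-415,-306,34,0]
    - [1,-415,-306,34,0]
    - [1,-415,-306,34,0]

```text
clock: 2.38
eef_pos: [466.9, 116.9, 190.6]
eef_rot: [3.141, 0.0, 2.855]
wrist_force: [-0.4, -0.7, -0.3]
finger_gap: 94.0
finger_force: 0.0
```

```bash
python3 - <<'E'
from h import *
c=imaging.camera("wrist");cv2.imwrite("pics/w1.png",c["img"][:,:,::-1])
for r in find_in(c,"taper_holder")[:3]:
    q=r["rect"];print(round(r["p"],2),np.round(q,1),at_z(c,q[0],q[1],88))
print(proj(c,[467,116,106]),proj(c,[467,116,70]))
V=np.array(c["view"]);print(-V[:3,:3].T@V[:3,3],monitor.read_state()["eef_pos"])
E
```

```text
0.88 [282.9 214.4  61.9  63.1] [461.9 117.8  88. ]
0.8 [200.4 306.9  46.9  58.2] [522.8  24.2  88. ]
0.72 [172.8 202.5  61.   60.8] [427.5  36.   88. ]
[282.6 228. ] [282.6 214.5]
[387.386545   139.17317587 351.35053527] [467.03818333 116.57673763 190.57186471]
```

View pics/w1.png

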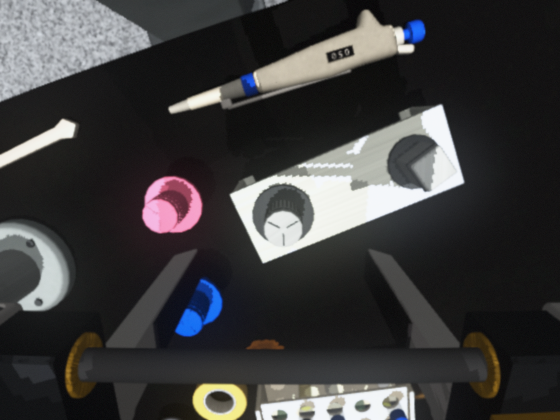

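The round head's flat top is at (284,228), against a predicted (282.6,228), so the estimate is good to about 1 mm. The pink (160,215) and blue (195,312) look-alikes are clear of the fingers. I'll descend, grip and lift.

arm_command:
  steps:
    - [0.7,0,0,50,0]
    - [0.7,0,0,95,0]
    - [0.7,0,0,95,0]
    - [0.7,0,0,95,0]
    - [0,0,0,95,0]
    - [0,0,0,95,0]
    - [0,0,0,95,0]
    - [0,0,0,95,0]
    - [0,0,0,95,0]
    - [0,0,0,95,0]
  force: 40

```text
clock: 3.72
eef_pos: [467.3, 116.2, 95.6]
eef_rot: [3.141, 0.0, 2.854]
wrist_force: [-1.7, 0.7, 4.9]
finger_gap: 29.0
finger_force: 40.0
```

arm_command:
  steps:
    - [0,0,0,-50,0]
    - [0,0,0,-90,0]
    - [0,0,0,-90,0]
    - [0,-78,-290,-90,0]
    - [0,-78,-290,-90,0]
    - [0,-78,-290,-90,0]
    - [0,-78,-290,-90,0]
    - [0,-78,-290,-90,0]
    - [0,-78,-290,-90,0]
    - [0,-78,-290,-90,0]
    - [0,-78,-290,-90,0]
    - [0,-78,-290,-90,0]

```text
clock: 5.22
eef_pos: [459.8, -183.2, 185.4]
eef_rot: [3.142, -0.0, 2.855]
wrist_force: [-0.1, 0.4, -1.3]
finger_gap: 29.6
finger_force: 40.0
```

```bash
python3 - <<'E'
from h import *
c=imaging.camera("wrist");t=imaging.camera("top");s=imaging.camera("scene")
a=cv2.resize(s["img"][190:310,270:400],None,fx=3.5,fy=3.5)
b=cv2.resize(c["img"],(560,420))
im=np.zeros((420,1015,3),np.uint8);im[:,:455]=a;im[:,455:]=b
cv2.imwrite("pics/w2.png",cv2.resize(im,(800,331))[:,:,::-1])
for n,x in(("wrist",c),("top",t),("scene",s)):
    for k in("pedestal","taper_holder"):
        for r in find_in(x,k)[:3]:
            q=r["rect"];print(n,k,round(r["p"],2),np.round(q,1))
    print(proj(x,[460,-184,80]),proj(x,[460,-184,20]))
print(monitor.read_state()["eef_pos"])
E
```

```text
wrist pedestal 0.82 [281.5 190.4 108.6  92.4]
wrist taper_holder 0.89 [508.9 119.5  79.1  65.7]
wrist taper_holder 0.8 [283.6 265.   88.6 100.2]
wrist taper_holder 0.63 [501.7 231.9  72.4  58. ]
[282.7 219.9] [282.6 201.8]
top pedestal 0.79 [375.5 227.2  25.7  34.1]
top taper_holder 0.78 [300.4 237.3  19.6  22. ]
top taper_holder 0.67 [304.4 194.5  22.5  22.2]
[385.5 224.9] [380.9 225.6]
scene pedestal 0.81 [335.7 274.7  45.8  53. ]
scene taper_holder 0.97 [341.6 219.5  22.8  38.8]
scene taper_holder 0.88 [299.  221.1  21.   34.3]
scene taper_holder 0.79 [264.4 234.3  25.5  36.5]
[337.5 252.7] [335.5 276.2]
[ 459.67270073 -184.0520531   185.46030977]
```

View pics/w2.png

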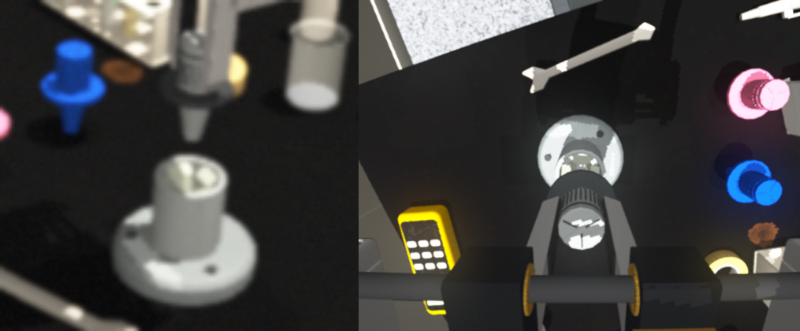

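The holder hangs upright in the grip. It lines up with the socket in both views: in the crop, its tip is at about (193,135) and the mouth at about (190,170). I'll lower it into the socket.

arm_command:
  steps:
    - [0,0,0,25,0]
    - [0,0,0,45,0]
    - [0,0,0,55,0]
    - [0,0,0,60,0]
    - [0,0,0,64,0]
    - [0,0,0,64,0]

```text
clock: 6.42
eef_pos: [460.0, -184.3, 121.8]
eef_rot: [-3.141, 0.001, 2.854]
wrist_force: [1.6, -0.4, -1.6]
finger_gap: 29.2
finger_force: 40.0
```

arm_command:
  steps:
    - [0,0,0,3,0]
    - [0,0,0,5,0]
    - [0,0,0,7,0]
    - [0,0,0,8,0]
    - [0,0,0,9,0]
    - [0,0,0,10,0]
    - [0,0,0,10,0]

```text
clock: 7.3
eef_pos: [460.5, -184.4, 112.9]
eef_rot: [-3.141, 0.003, 2.854]
wrist_force: [0.7, 0.0, 11.6]
finger_gap: 29.2
finger_force: 40.0
```

arm_command:
  steps:
    - [0,0,0,1,0]
    - [0,0,0,2,0]
    - [0,0,0,3,0]
    - [0,0,0,3,0]

```text
clock: 7.8
eef_pos: [460.7, -184.5, 111.5]
eef_rot: [-3.141, 0.004, 2.854]
wrist_force: [-9.4, 3.2, 33.5]
finger_gap: 29.5
finger_force: 40.0
```

The force rose to 33 N at the expected height, so the collar is on the rim. I'll unload, release and retreat.

arm_command:
  steps:
    - [0,0,0,-2,0]
    - [0,0,0,-2,0]
    - [0.6,0,0,-2,0]
    - [0.6,0,0,-2,0]
    - [0.6,0,0,-2,0]
    - [0.6,0,0,-2,0]
    - [0.6,0,0,-40,0]
    - [0.6,0,0,-100,0]
    - [0.6,0,0,-120,0]
    - [0.6,0,0,-120,0]
    - [0.6,0,0,-120,0]

```text
clock: 9.18
eef_pos: [459.2, -183.9, 227.1]
eef_rot: [3.141, -0.002, 2.854]
wrist_force: [0.7, -0.9, -0.4]
finger_gap: 56.2
finger_force: 0.0
```

```bash
python3 - <<'E'
from h import *
c=imaging.camera("wrist");s=imaging.camera("scene")
a=cv2.resize(s["img"][200:310,270:400],(496,420),interpolation=2)
im=np.hstack([a,c["img"]])
cv2.imwrite("pics/w3.png",cv2.resize(im,(800,318))[:,:,::-1])
for n,x in(("w",c),("s",s)):print(n,proj(x,[460,-184,122]),proj(x,[460,-184,80]),proj(x,[460,-184,90]))
v=proj(s,[460,-184,122])
print("scene crop px of top",((v-[270,200])*[496/130,420/110]*800/1056).round())
E
```

```text
w [283.7 220.7] [283.5 207.3] [283.5 210.2]
s [339.  235.5] [337.5 252.7] [337.9 248.7]
scene crop px of top [199. 103.]
```

View pics/w3.png

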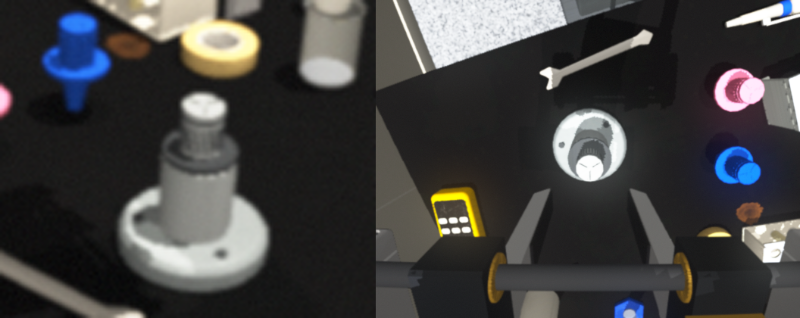

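The collar appears flat on the rim, with the head top at (204,104) against an expected (199,103). To check the height, I'll tap the flat top with the closed fingers, which should meet it at TCP z ≈ 141.

arm_command:
  steps:
    - [0,0,0,30,0]
    - [0,0,0,60,0]
    - [0,0,0,76,0]
    - [0,0,0,80,0]
    - [0,0,0,83,0]
    - [0,0,0,85,0]
    - [0,0,0,86.5,0]
    - [0,0,0,87.5,0]
    - [0,0,0,87.5,0]

```text
clock: 10.4
eef_pos: [459.8, -184.1, 141.3]
eef_rot: [-3.141, 0.001, 2.854]
wrist_force: [-1.5, 0.5, 3.2]
finger_gap: 0.5
finger_force: 1.8
```

arm_command:
  steps:
    - [0,0,0,1,0]
    - [0,0,0,2,0]
    - [0,0,0,2,0]

```text
clock: 10.78
eef_pos: [460.1, -184.3, 141.1]
eef_rot: [-3.141, 0.002, 2.854]
wrist_force: [-7.4, 3.7, 24.4]
finger_gap: 0.3
finger_force: 12.7
```

The fingers stopped firm at TCP z = 141.1 with 24 N, so the head top is at 122 mm and the holder is fully home. I'll retreat and hand in.

arm_command:
  steps:
    - [0,0,0,-30,0]
    - [0,0,0,-80,0]
    - [0,0,0,-100,0]
    - [0,0,0,-100,0]
    - [0,0,0,-100,0]

```text
clock: 11.4
eef_pos: [459.3, -183.9, 237.7]
eef_rot: [3.141, -0.002, 2.854]
wrist_force: [-0.5, 1.2, -0.6]
finger_gap: 0.5
finger_force: 0.0
```

```bash
python3 - <<'E'
from h import *
s=imaging.camera("scene")
for r in find_in(s,"taper_holder")[:4]: print(round(r["p"],2),np.round(r["rect"]))
print(monitor.read_state()["wrist_force"]);print(job.sign_off())
E
```

```text
0.95 [298. 224.  19.  34.]
0.88 [338. 247.  24.  26.]
0.69 [262. 235.  25.  33.]
0.21 [337. 279.  54.  46.]
[ 0.47934608  1.43884894 -0.42269934]
the job is handed in; nothing more can be done
None
```

The taper holder is fully home and released in the pedestal socket: a 24 N push on the head found its top at about 122 mm, the fully-home height. The straight holder was left in the rack, and the job was handed in at about 11.5 s.

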